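# Clear the space behind the bobbin box and flip its lid open

## Robot

A 6-joint arm with a two-finger parallel gripper is mounted at the origin on a cart in front of the work surface, level with it; the furniture and walls round the work are solid. World frame = base frame: x ahead of the robot, y to its left, z up, the work surface at z = 0. Lengths are in m, angles in degrees, forces in N, time in s.
With the tool pointing down it reaches from about 0.4 to 0.825 m from the base axis. Payload 7 kg.
Tool frame: the origin (TCP) lies midway between the tips of the shut fingers; the grasp point (between the pads) lies 19 mm behind it; z points along the fingers, y is the line along which they close (so a half turn about z gives the same grasp; the last joint's range is limited). The gripper opens to 88 mm and grips with 3 to 60 N. Pads are 19 mm wide; open, the fingers measure 130 mm over their backs; the gripper's body (78 mm by 193 mm) begins 47 mm behind the grasp point.
Start: joints at [84.975, 20.546, 0.682, 0, -70.136, -16.507], TCP at [0.248, 0.628, 0.194] pointing down, gripper open.
Joint ranges: [-176.03, 176.03], [-82.01, 121.73], [-58.28, 71.71], [-173.87, 95.51], [-174.79, -0.11], [-173.66, 173.66]. Speed limits (degrees/s): [136.94, 136.94, 172.46, 180, 180, 180].

## Interface

Orientations are given as [roll, pitch, yaw] about the fixed x, y, z axes, in that order (R = Rz(yaw) Ry(pitch) Rx(roll)).
In Python, from plant import ctrl gives the robot as it stands.
- The arm moves only by the tool step_arm, never from a script. Its argument "rows" is a list of rows, each a list of 3 entries, a list of its own where there are three numbers: the closure, from 0 (fully open) to 1 (shut), then the shift along the world's x, y, z in mm, then the turn, a rotation vector about the world's x, y, z in rad. A call has exactly 5 rows; each row is the pose to reach, as a shift and turn from the pose commanded when the call began; what a row does not reach only later rows make up. A row lasts 1/12 s, in which the tool goes at most 41.7 mm and 7.16 degrees, less where a joint would pass 70% of its speed; a pose out of reach is approached as far as the arm can. A call with a gripper value outside its range is refused whole. The fingers move at their own pace and stop on an object; the grip force is fixed at half the most. Time passes only in rows, so rows that repeat a pose let the fingers close, or fill a call up. It gives the time, the measured TCP pose, the force, the opening and the grip force at its end, in the units of the state.
- ctrl.get_obs(): the state, without advancing time (a new reading comes with each control period).
- ctrl.snapshot(name): name is "side" or "top" or "wrist"; returns the picture (384x512x3 uint8, red, green, blue); there is no depth.
- ctrl.camera_model(name): a dict with "intrinsics" (3x3 intrinsics, pixels), "R" (3x3) and "t" (3): a world point X has camera coordinates R X + t. Camera axes: x right, y down, z forward; pixel columns grow to the right and rows downward; lengths in m; the calibration is good to about 2 mm. A picture is of the moment at which its call begins: read the wrist's pose just before it. camera_model takes no time and is no camera call; for the wrist camera it gives the pose at the moment of the call.
- ctrl.close_job(): hands the job in; it is judged then, once.
The state is a dict: "clock": time; "joint_pos": joint angles; "qvel": joint speeds; "tau": joint torques, N m; "tool_pos": TCP position; "orientation": TCP orientation; "force": force on the tool from outside, world axes, zero at the start; "moment": the same for the moment, N m; "opening": finger opening in m; "gripper_force": force on a finger pad.
Only numpy, scipy, OpenCV 4.12 (cv2) and the standard library are available. Lean on these libraries where they do the work, as an engineer would, in place of code of your own. Each camera call takes 0.05 s, during which the arm holds its last target. There are 200 camera calls.

## Task

Open the teal bobbin box so that its lid stays open by itself. First, with the lid still shut, push the white carton behind it along the counter until it is completely clear of the box's width to one side (or well back, out of the lid's way); then lift the lid by its front lip with your fingertips and tip it over past upright, so that it falls back and rests fully open. Do it gently, only pushing with the fingers: grip nothing, do not lift or tip the carton, and leave everything else where it stands.

Things in the scene. Friction and masses are not known exactly. Their poses are not given: they have to be found in the camera images.
- bobbin_box: Teal bobbin box, fixed to the counter: 90 mm deep (its x), 124 mm wide (its y), walls 60 mm high, with six bobbins in cells inside. Origin: centre of its underside, on the counter; x points from its front (lip side, towards the robot) to its back (hinge side), y to its left, z up. Shut, its lid's top is 65 mm above the counter.
- bobbin_lid (a joint): Angle of the box's lid (teal frame with clear pane, 5 mm thick, 0.15 kg, free hinge along the top of the back wall): 0 shut, about 1.6 straight up, 2.27 lying back on its stop. Below about 1.6 it falls shut by its own weight, beyond that it falls open. About 1 N at the lip lifts it. Open, it reaches about 77 mm behind the hinge.
- lid_hinge (a point): Middle of the hinge line: 47 mm behind the box's centre and 60 mm above the counter. The line runs along the box's y; axes as the box's.
- lid_lip (a point): Middle of the lower front edge of the lid's lip, moving with the lid: shut, it is 67 mm in front of the box's centre, 60 mm above the counter and 114 mm from the hinge line. The lip is 80 mm wide, 5 mm thick and stands out 22 mm from the box's front wall, with free space under it. Axes as the box's when shut.
- coil_carton: White square carton with a round black pattern, 105 x 105 mm, 90 mm high, about 0.42 kg, loose, standing close behind the box in the way of its lid. Origin: centre of its underside; z up, x and y square to its sides.
- oil_bottle: Dropper bottle with red nozzle, 45 mm across, 148 mm tall; a bystander. Origin: centre of its underside.
- grease_pot: White pot with green cap, 54 mm across, 50 mm tall; a bystander. Origin: centre of its underside.
- thread_cone_white: White thread cone, 66 mm across, 105 mm tall; a bystander. Origin: centre of its underside.
- thread_cone_orange: Orange thread cone, 66 mm across, 105 mm tall; a bystander. Origin: centre of its underside.
- needle_box: Flat red needle carton, 44 x 64 x 14 mm; a bystander. Origin: centre of its underside.
- tape_measure: Round yellow tape measure, 64 mm across, 19 mm high, its tongue sticking out 32 mm; a bystander. Origin: centre of its underside.
- small_white_box: Small white box, 99 x 74 x 35 mm; a bystander. Origin: centre of its underside.
There are look-alikes about, which are no part of the job. What is shaped like the coil_carton but orange is not meant.

How it is judged:
By the outcome, as a careful person would: the job done as asked, in the order asked, and still so for the second after the job is handed in, with the robot touching nothing.
It also fails if it takes over 54 s, if anything falls off the work surface, if the arm or the gripper's body presses on something with over 40 N, if the wrist force passes 120 N, or if a joint passes its speed limit or range.

## Working session

There is one attempt and no reset: what is moved stays moved. The work goes in short steps, Python scripts to look and compute and a tool call to move; the robot and the scene stay as the last step left them, time stands still between calls to the robot, and variables do not carry over. Pictures are saved under pics/ and viewed, at most 10 in all, crops included, and the job is handed in when it is done.

Besides the shell and the picture viewer there is one more tool, called after ">>>" as a command line: name --argument value ..., lists and objects as JSON in quotes. step_arm: Moves the arm, as the interface text tells. Its arguments: {"type":"object","properties":{"rows":{"type":"array"}},"required":["rows"]}

```bash
mkdir -p pics; python3 - <<'E'
from plant import ctrl
import cv2,numpy as np
for n in("side","top"):
    p=ctrl.snapshot(n); cv2.imwrite(f"pics/{n}0.png",p[:,:,::-1])
    m=ctrl.camera_model(n); print(n,np.round(m["intrinsics"],1).tolist(),np.round(-m["R"].T@m["t"],3),np.round(m["R"],2).tolist())
o=ctrl.get_obs();print(o["clock"],o["tool_pos"],o["orientation"])
E
```

```text
side [[414.6, 0.0, 258.0], [0.0, 414.6, 193.6], [0.0, 0.0, 1.0]] [ 0.373 -1.164  0.558] [[0.99, -0.16, -0.01], [-0.07, -0.39, -0.92], [0.14, 0.91, -0.4]]
top [[418.9, 0.0, 252.6], [0.0, 418.9, 186.8], [0.0, 0.0, 1.0]] [0.472 0.017 1.173] [[-0.01, -1.0, 0.02], [-1.0, 0.0, -0.08], [0.08, -0.02, -1.0]]
0.1 [0.24758067 0.62745249 0.19293668] [ 1.79917987e+02 -9.34754504e-03 -2.15358947e+01]
```

View pics/side0.png

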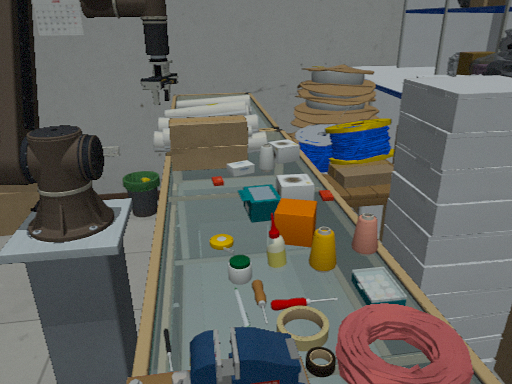

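View pics/top0.png

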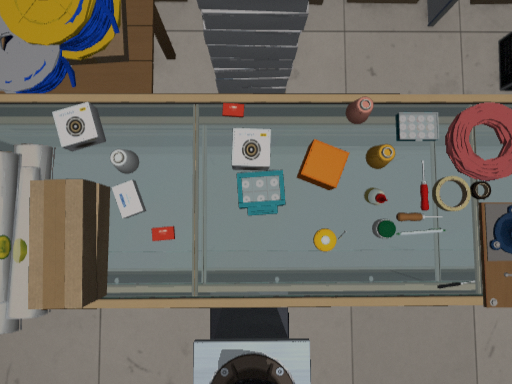

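The top view shows the teal box at about (262,190) with its lip towards the robot. The white carton is behind it at (251,148) and the orange look-alike is on its right at (324,164). The area to the left (+y) is free, so I'll push the carton that way.

```bash
cat >h.py <<'E'
from plant import ctrl
import cv2,numpy as np
def ray(n,px,z):
    m=ctrl.camera_model(n);K,R,t=map(np.array,(m["intrinsics"],m["R"],m["t"]))
    px=np.atleast_2d(px).astype(float);c=-R.T@t
    d=(R.T@np.linalg.inv(K)@np.c_[px,np.ones(len(px))].T).T
    return c+d*((z-c[2])/d[:,2])[:,None]
def rect(mask,z,roi):
    x0,y0,x1,y1=roi;m=np.zeros_like(mask);m[y0:y1,x0:x1]=mask[y0:y1,x0:x1]
    m=cv2.morphologyEx(m,cv2.MORPH_OPEN,np.ones((3,3),np.uint8))
    c=max(cv2.findContours(m,0,2)[0],key=cv2.contourArea)[:,0]
    P=ray("top",c,z)[:,:2]*1000
    r=cv2.minAreaRect(P.astype(np.float32));return r,P.min(0),P.max(0)
def masks(p):
    h=cv2.cvtColor(p,cv2.COLOR_RGB2HSV)
    return dict(teal=cv2.inRange(h,(85,120,60),(100,255,220)),white=cv2.inRange(h,(0,0,215),(180,30,255)),orange=cv2.inRange(h,(5,180,100),(18,255,255)))
E
python3 - <<'E'
from h import *
p=ctrl.snapshot("top");M=masks(p)
cv2.imwrite("pics/crop.png",cv2.resize(p[90:260,190:390,::-1],None,fx=4,fy=4,interpolation=2)[:600])
for n,z,roi in(("teal",.065,(220,160,300,225)),("white",.09,(215,118,285,178)),("orange",.09,(285,130,360,200))):
    r,a,b=rect(M[n],z,roi);print(n,np.round(r[0]),np.round(r[1]),round(r[2],1),np.round(a),np.round(b))
for n,px,z in(("bottle",(380,198),.148),("needle",(233,110),.014),("tape",(325,240),.019),("pot",(385,229),.05),("coneW",(120,155),.1),):print(n,ray("top",px,z).round(3))
E
```

```text
teal [550. -24.] [114. 123.] 3.8 [494. -86.] [608.  39.]Traceback (most recent call last):
  File "<stdin>", line 5, in <module>
  File "h.py", line 11, in rect
    c=max(cv2.findContours(m,0,2)[0],key=cv2.contourArea)[:,0]
      ~~~^^^^^^^^^^^^^^^^^^^^^^^^^^^^^^^^^^^^^^^^^^^^^^^^
ValueError: max() iterable argument is empty
```

View pics/crop.png

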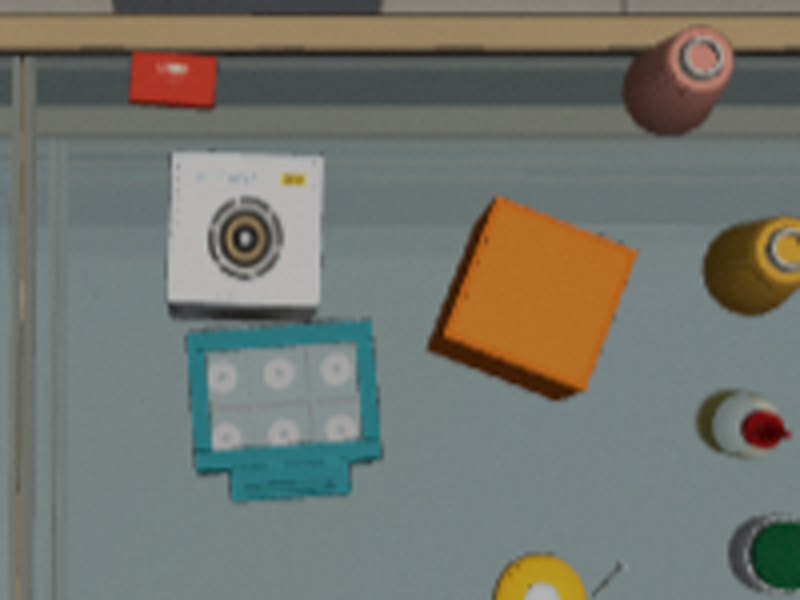

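The crop shows the carton's top corners at about (174,152), (324,157), (318,305) and (168,303). The lid is turned about 4°, with its lip front edge running from (232,500) to (350,492). The orange carton's nearest edge to the white one is at about u=430.

```bash
python3 - <<'E'
from h import *
def f(n,uv,z): 
    P=ray("top",np.array(uv)/4+[190,90],z)*1000;print(n,P[:,:2].round().tolist(),P[:,:2].mean(0).round())
f("carton",[(174,152),(324,157),(318,305),(168,303)],.09)
f("lid",[(187,333),(372,320),(382,458),(195,472)],.065)
f("lip",[(232,500),(350,492)],.065)
f("orange",[(497,197),(637,252),(585,390),(443,340)],.09)
f("needle",[(130,52),(217,52),(215,107),(130,103)],.014)
f("tape",[(540,595)],.019);f("bottle",[(765,430)],.148);f("smallwhite",[(4*(130-190),4*(195-90))],.035);f("coneW",[(4*(122-190),4*(157-90))],.1)
E
```

```text
carton [[719.0, 47.0], [715.0, -51.0], [617.0, -46.0], [619.0, 52.0]] [668.   0.]
lid [[602.0, 40.0], [610.0, -84.0], [518.0, -89.0], [510.0, 35.0]] [560. -25.]
lip [[491.0, 10.0], [496.0, -68.0]] [494. -29.]
orange [[688.0, -164.0], [652.0, -256.0], [561.0, -220.0], [594.0, -128.0]] [ 624. -192.]
needle [[808.0, 81.0], [808.0, 19.0], [768.0, 21.0], [771.0, 81.0]] [789.  50.]
tape [[426.0, -201.0]] [ 426. -201.]
bottle [[531.0, -318.0]] [ 531. -318.]
smallwhite [[547.0, 329.0]] [547. 329.]
coneW [[641.0, 334.0]] [641. 334.]
```

>>> step_arm --rows '[[0.5,[0,0,40],[0,0,0]],[0.5,[0,0,80],[0,0,0]],[0.5,[0,0,120],[0,0,0]],[0.5,[20,-34,120],[0,0,-0.1]],[0.5,[40,-68,120],[0,0,-0.2]]]'

```text
clock: 0.57
tool_pos: [0.2876, 0.5614, 0.3158]
orientation: [-179.8, 0.1, -33.1]
force: [0.8, 0.0, -0.9]
opening: 0.0601
gripper_force: 0.0
```

>>> step_arm --rows '[[0.5,[20,-34,0],[0,0,-0.1]],[0.5,[40,-68,0],[0,0,-0.2]],[0.5,[60,-102,0],[0,0,-0.3]],[0.5,[80,-136,0],[0,0,-0.4]],[0.5,[100,-170,0],[0,0,-0.5]]]'

```text
clock: 0.98
tool_pos: [0.3881, 0.388, 0.3137]
orientation: [180.0, 0.0, -61.9]
force: [0.8, 0.8, -0.2]
opening: 0.0439
gripper_force: 0.0
```

>>> step_arm --rows '[[0.5,[20,-34,0],[0,0,-0.1]],[0.5,[40,-68,0],[0,0,-0.2]],[0.5,[60,-102,0],[0,0,-0.3]],[0.5,[80,-136,0],[0,0,-0.4]],[0.5,[100,-170,0],[0,0,-0.495]]]'

```text
clock: 1.4
tool_pos: [0.4881, 0.218, 0.3139]
orientation: [-180.0, 0.0, -90.3]
force: [0.3, -0.3, 0.9]
opening: 0.044
gripper_force: 0.0
```

>>> step_arm --rows '[[0.5,[20,-34,0],[0,0,0]],[0.5,[40,-68,0],[0,0,0]],[0.5,[60,-102,0],[0,0,0]],[0.5,[80,-136,0],[0,0,0]],[0.5,[100,-170,0],[0,0,0]]]'

```text
clock: 1.82
tool_pos: [0.5882, 0.048, 0.3137]
orientation: [180.0, 0.0, -90.0]
force: [0.3, 1.5, -0.0]
opening: 0.0439
gripper_force: 0.0
```

>>> step_arm --rows '[[0.5,[20,-34,0],[0,0,0]],[0.5,[40,-68,0],[0,0,0]],[0.5,[60,-102,0],[0,0,0]],[0.5,[80,-136,0],[0,0,0]],[0.5,[80,-136,-30],[0,0,0]]]'

```text
clock: 2.23
tool_pos: [0.6725, -0.0923, 0.2878]
orientation: [-179.6, -0.1, -90.2]
force: [0.6, 1.9, 0.0]
opening: 0.0441
gripper_force: 0.0
```

>>> step_arm --rows '[[0.5,[0,0,-30],[0,0,0]],[0.5,[0,0,-60],[0,0,0]],[0.5,[0,0,-90],[0,0,0]],[0.5,[0,0,-120],[0,0,0]],[0.5,[0,0,-140],[0,0,0]]]'

```text
clock: 2.65
tool_pos: [0.666, -0.0862, 0.1401]
orientation: [179.8, 0.0, -90.0]
force: [0.5, -0.4, -1.6]
opening: 0.0439
gripper_force: 0.0
```

```bash
python3 - <<'E'
from h import *
a=ctrl.snapshot("wrist");b=ctrl.snapshot("top")
cv2.imwrite("pics/a.png",np.hstack([cv2.resize(a,(400,300)),cv2.resize(b[90:240,190:390],(400,300))])[:,:,::-1])
print(ctrl.get_obs()["tool_pos"])
E
```

```text
[ 0.66483123 -0.08617337  0.13910109]
```

View pics/a.png

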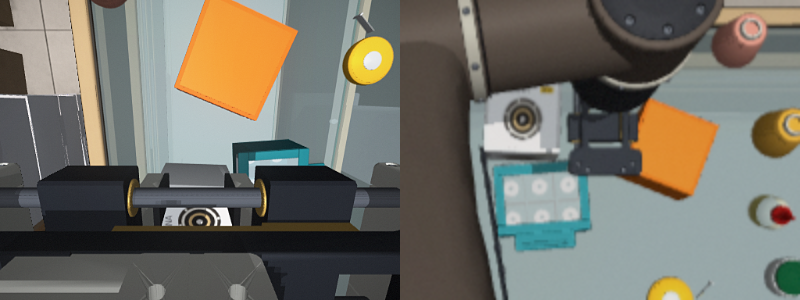

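The wrist image has the carton under the fingers' edge and the orange box well off to one side. The top view confirms the gripper is in the gap between them, so I'll descend and push.

>>> step_arm --rows '[[0.5,[0,0,-25],[0,0,0]],[0.5,[0,0,-50],[0,0,0]],[0.5,[0,0,-75],[0,0,0]],[0.5,[0,0,-94],[0,0,0]],[0.5,[0,0,-94],[0,0,0]]]'

```text
clock: 3.17
tool_pos: [0.6658, -0.0861, 0.047]
orientation: [179.7, -0.0, -90.0]
force: [-1.5, -0.2, -0.4]
opening: 0.0437
gripper_force: 0.0
```

>>> step_arm --rows '[[0.5,[0,6,0],[0,0,0]],[0.5,[0,12,0],[0,0,0]],[0.5,[0,18,0],[0,0,0]],[0.5,[0,24,0],[0,0,0]],[0.5,[0,30,0],[0,0,0]]]'

```text
clock: 3.58
tool_pos: [0.6691, -0.0556, 0.0516]
orientation: [-179.8, -0.0, -90.0]
force: [2.0, -5.0, 2.8]
opening: 0.0438
gripper_force: 2.1
```

>>> step_arm --rows '[[0.5,[0,8,0],[0,0,0]],[0.5,[0,18,0],[0,0,0]],[0.5,[0,28,0],[0,0,0]],[0.5,[0,38,0],[0,0,0]],[0.5,[0,48,0],[0,0,0]]]'

```text
clock: 4.0
tool_pos: [0.6684, -0.0084, 0.0514]
orientation: [-179.9, -0.1, -90.0]
force: [-0.3, -5.4, 4.3]
opening: 0.0439
gripper_force: 3.0
```

>>> step_arm --rows '[[0.5,[0,10,0],[0,0,0]],[0.5,[0,20,0],[0,0,0]],[0.5,[0,30,0],[0,0,0]],[0.5,[0,40,0],[0,0,0]],[0.5,[0,50,0],[0,0,0]]]'

```text
clock: 4.42
tool_pos: [0.6683, 0.0416, 0.0514]
orientation: [-179.9, -0.1, -90.0]
force: [-0.2, -5.9, 5.0]
opening: 0.0437
gripper_force: 3.1
```

>>> step_arm --rows '[[0.5,[0,8,0],[0,0,0]],[0.5,[0,15,0],[0,0,0]],[0.5,[0,20,0],[0,0,0]],[0.5,[0,25,0],[0,0,0]],[0.5,[0,28,0],[0,0,0]]]'

```text
clock: 4.83
tool_pos: [0.6683, 0.0697, 0.0513]
orientation: [-179.9, -0.1, -90.0]
force: [0.7, -6.1, 5.4]
opening: 0.0442
gripper_force: 3.3
```

```bash
python3 - <<'E'
from h import *
a=ctrl.snapshot("side");b=ctrl.snapshot("top")
cv2.imwrite("pics/b.png",np.hstack([cv2.resize(a[110:260,150:350],(400,300)),cv2.resize(b[90:240,150:350],(400,300))])[:,:,::-1])
o=ctrl.get_obs();print(o["tool_pos"],o["joint_pos"])
E
```

```text
[0.6682146  0.07009985 0.0510121 ] [ 22.6101869   26.65223489  -9.70135718   0.06749001 -53.58508256
 -22.60550264]
```

View pics/b.png

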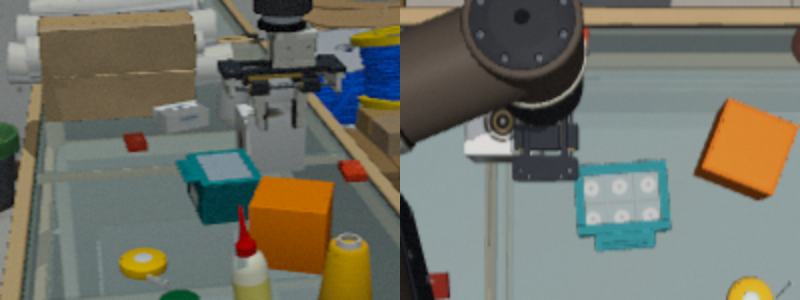

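The carton is shifted clear of the box to the left, and the box, orange carton and other items haven't moved. Next I retreat and rise.

>>> step_arm --rows '[[0.5,[0,-12,0],[0,0,0]],[0.5,[0,-25,0],[0,0,0]],[0.5,[0,-25,40],[0,0,0]],[0.5,[0,-25,80],[0,0,0]],[0.5,[0,-25,120],[0,0,0]]]'

```text
clock: 5.35
tool_pos: [0.6668, 0.0433, 0.1702]
orientation: [179.9, -0.0, -90.1]
force: [0.8, 0.4, 0.2]
opening: 0.0438
gripper_force: 0.0
```

```bash
python3 - <<'E'
from h import *
o=ctrl.get_obs();print(o["tool_pos"],o["joint_pos"])
E
```

```text
[0.66681715 0.04334995 0.17023402] [ 2.03811126e+01  2.08298165e+01 -2.00460337e+00 -3.14877484e-02
 -6.73025825e+01 -2.04287622e+01]
```

>>> step_arm --rows '[[1,[-35,-15,20],[0,0,0.1]],[1,[-70,-30,40],[0,0,0.2]],[1,[-105,-45,60],[0,0,0.3]],[1,[-140,-60,80],[0,0,0.4]],[1,[-175,-75,80],[0,0,0.5]]]'

```text
clock: 5.77
tool_pos: [0.494, -0.0308, 0.2526]
orientation: [-179.8, -0.1, -61.1]
force: [-0.2, -0.6, 1.8]
opening: 0.0165
gripper_force: 0.0
```

```bash
python3 - <<'E'
from h import *
o=ctrl.get_obs();print(o["tool_pos"],o["joint_pos"])
p=ctrl.snapshot("top")
cv2.imwrite("pics/c.png",cv2.resize(p[80:260,130:350],None,fx=3,fy=3)[:,:,::-1])
E
```

```text
[ 0.49395849 -0.03081291  0.25260722] [ 1.92742285e+01  1.07648555e+00 -1.61127815e+01  4.92042672e-02
 -7.25517435e+01  9.63679695e+00]
```

View pics/c.png

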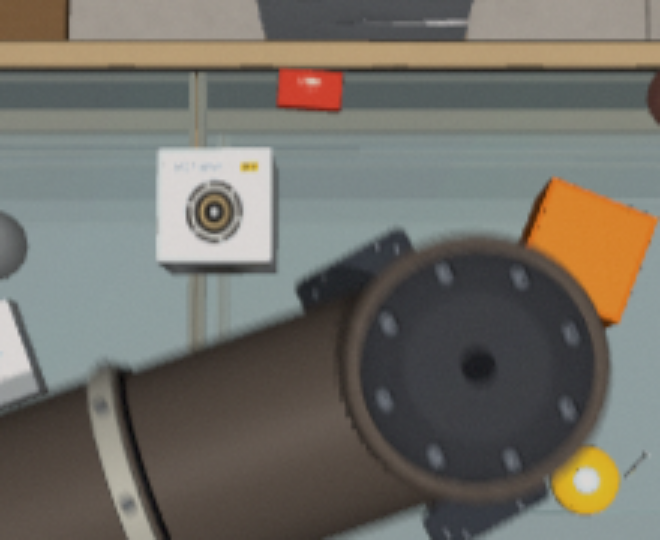

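The carton is standing upright at the left. Its right top edge is at u≈276, which puts that face near y≈77 mm, while the box's left edge is near 42 mm. Next I fit the arm's kinematics to see which tilts it can reach.

```bash
python3 - <<'E'
import numpy as np
D=[(.24758,.62745,.19294,84.975,20.546,.682),(.66821,.0701,.05101,22.61,26.652,-9.701),(.66682,.04335,.17023,20.381,20.83,-2.005),(.49396,-.03081,.25261,19.274,1.076,-16.113)]
A=[];b=[]
for x,y,z,j1,j2,j3 in D:
    t=np.radians(j1);rho=x*np.cos(t)+y*np.sin(t);off=-x*np.sin(t)+y*np.cos(t)
    s2,c2=np.sin(np.radians(j2)),np.cos(np.radians(j2));f=np.radians(j2-j3)
    print(rho,off)
    A+=[[1,0,s2,np.cos(f),np.sin(f)],[0,1,c2,-np.sin(f),np.cos(f)]];b+=[rho,z]
A=np.array(A);s=np.linalg.lstsq(A,b,rcond=None);print("a,h-L3,L1,L2,e",s[0],A@s[0]-b,s[3])
A=A[:,:4];s=np.linalg.lstsq(A,b,rcond=None);print(s[0],A@s[0]-b,s[3])
A=A[:,1:];s=np.linalg.lstsq(A,b,rcond=None);print(s[0],A@s[0]-b,s[3])
E
```

```text
0.6467240754145007 -0.1916698442094091
0.6438038684371802 -0.19218530923387972
0.6401725437829461 -0.19159135963417512
0.45610400349937863 -0.1921324431006871
a,h-L3,L1,L2,e [ 0.00230499 -0.21107979  0.59320313  0.46119288  0.00642943] [-2.91551683e-04  7.88889457e-04 -1.58735369e-04 -1.13807305e-04
  6.15936760e-04  6.77790915e-05 -1.65649707e-04 -7.42861243e-04] [3.45291268 2.82258407 0.23906561 0.1817117  0.14227323]
[ 0.00328787 -0.20839103  0.59679882  0.46181074] [ 3.49719820e-04  5.87786233e-04 -8.76422230e-04  2.44211641e-04
  9.51742397e-04 -4.80980526e-05 -4.25039988e-04 -7.83899821e-04] [2.90199394 2.73663246 0.23842649 0.18007431]
[-0.2079343   0.59771741  0.46508087] [ 4.59796490e-04  7.93516334e-04 -1.11854582e-03 -4.16473602e-04
  1.00435318e-03 -1.89092645e-06 -5.71593894e-04 -3.75151805e-04] [2.87788252 1.91364121 0.23615575]
```

>>> step_arm --rows '[[1,[-4,25,0],[0,0,-0.11]],[1,[-8,50,0],[0,0,-0.22]],[1,[-12,75,0],[0,0,-0.33]],[1,[-16,107,0],[0,0,-0.436]],[1,[-16,107,0],[0,0,-0.436]]]'

```text
clock: 6.23
tool_pos: [0.4773, 0.0801, 0.2495]
orientation: [-180.0, 0.1, -86.8]
force: [1.4, -0.8, 0.0]
opening: 0.0001
gripper_force: 0.0
```

>>> step_arm --rows '[[1,[0,0,0],[-0.11,-0.007,0]],[1,[0,0,0],[-0.22,-0.014,0]],[1,[0,0,0],[-0.33,-0.021,0]],[1,[0,0,0],[-0.44,-0.028,0]],[1,[0,0,0],[-0.55,-0.036,0]]]'

```text
clock: 6.65
tool_pos: [0.4782, 0.077, 0.2505]
orientation: [-179.8, -31.8, -86.4]
force: [1.1, -0.5, -0.0]
opening: 0.0009
gripper_force: 0.0
```

>>> step_arm --rows '[[1,[0,0,-20],[-0.11,-0.007,0]],[1,[0,0,-40],[-0.22,-0.014,0]],[1,[0,0,-60],[-0.32,-0.021,0]],[1,[0,0,-80],[-0.32,-0.021,0]],[1,[0,0,-100],[-0.32,-0.021,0]]]'

```text
clock: 7.07
tool_pos: [0.4773, 0.0768, 0.1471]
orientation: [179.7, -50.2, -86.0]
force: [0.7, -0.4, -0.1]
opening: 0.0005
gripper_force: 0.0
```

```bash
python3 - <<'E'
from h import *
o=ctrl.get_obs();print(o["tool_pos"],o["orientation"],o["joint_pos"])
a=ctrl.snapshot("side");b=ctrl.snapshot("top")
cv2.imwrite("pics/d.png",np.hstack([cv2.resize(a[60:260,150:350],(400,400)),cv2.resize(b[90:290,130:330],(400,400))])[:,:,::-1])
E
```

```text
[0.4772528  0.07675664 0.14709478] [179.69070149 -50.19420762 -86.01456981] [ 56.92003212  24.27528315 -32.22626906  27.87665042 -78.82937898
 -70.11409802]
```

View pics/d.png

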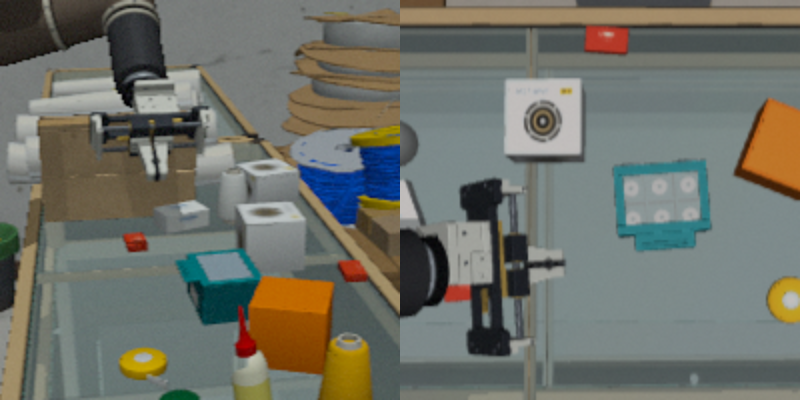

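The tool is tilted and pointing at the side of the lip. The fingertips taper, so I want their width at higher zoom before going under the lip.

```bash
python3 - <<'E'
from h import *
b=ctrl.snapshot("top")
cv2.imwrite("pics/e.png",cv2.resize(b[185:255,180:290],None,fx=7,fy=7,interpolation=2)[:,:,::-1])
m=ctrl.camera_model("top")
q=np.array(m["intrinsics"])@(np.array(m["R"])@ctrl.get_obs()["tool_pos"]+m["t"]);q=q[:2]/q[2];print("tcp px in crop",(q-[180,185])*7)
E
```

```text
tcp px in crop [288.26521823 246.11013865]
```

View pics/e.png

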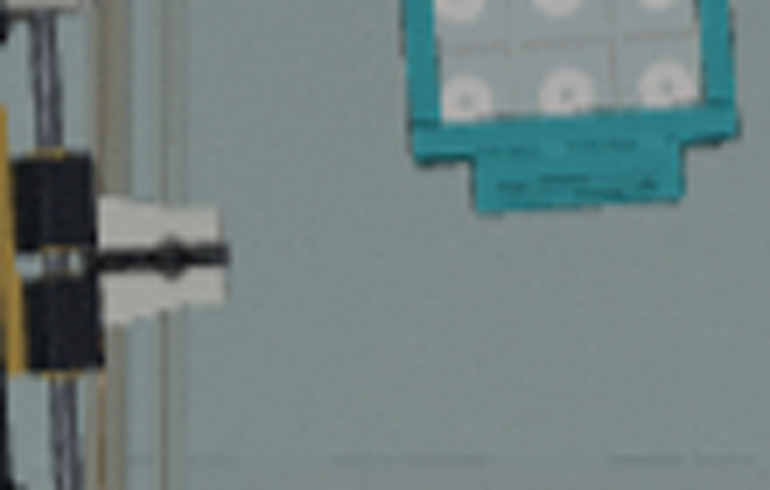

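```bash
python3 - <<'E'
from h import *
o=ctrl.get_obs();p=np.array(o["tool_pos"]);print(p)
from scipy.spatial.transform import Rotation as Rn
R=Rn.from_euler("xyz",o["orientation"],degrees=True).as_matrix();print(R.round(2))
Ps=[]
for n,uv in(("side",(227.5,149)),("top",(180+227/7,185+253/7))):
    m=ctrl.camera_model(n);K,Rc,t=[np.array(m[k]) for k in("intrinsics","R","t")]
    q=K@(Rc@p+t);print(n,q[:2]/q[2],uv);Ps.append(K@np.c_[Rc,t])
X=cv2.triangulatePoints(Ps[0],Ps[1],np.array([[227.5],[149.]]),np.array([[180+227/7],[185+253/7]]));X=(X[:3]/X[3]).ravel()
print("tri",X,"in tool",R.T@(X-p))
ctrl.snapshot("side");s=ctrl.snapshot("side")
cv2.imwrite("pics/f.png",cv2.resize(s[90:180,190:290],None,fx=6,fy=6,interpolation=2)[:,:,::-1])
E
```

```text
[0.47742583 0.07610901 0.14904571]
[[ 0.04 -1.    0.05]
 [-0.64 -0.06 -0.77]
 [ 0.77  0.   -0.64]]
side [230.275208   156.71648089] (227.5, 149)
top [221.18074546 220.15859124] (212.42857142857144, 221.14285714285714)
tri [0.47314888 0.09599606 0.16850998] in tool [ 0.00203087  0.00304455 -0.02791507]
```

View pics/f.png

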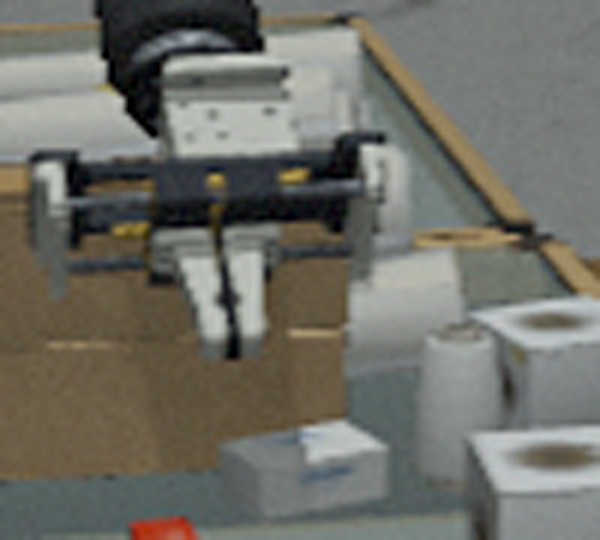

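Both views place the real fingertip about 28 mm short of the reported TCP along the tool axis. The tip measures about 33 mm wide. I'll correct for this, descend left of the box and go under the lip.

>>> step_arm --rows '[[1,[7,0,-30],[0,0,0]],[1,[7,0,-60],[0,0,0]],[1,[7,0,-90],[0,0,0]],[1,[7,0,-115],[0,0,0]],[1,[7,0,-130],[0,0,0]]]'

```text
clock: 7.73
tool_pos: [0.4852, 0.0772, 0.0191]
orientation: [-179.9, -49.9, -86.5]
force: [-1.0, -0.9, 1.4]
opening: 0.0006
gripper_force: 0.0
```

>>> step_arm --rows '[[1,[0,0,-4],[0,0,0]],[1,[1,-15,-8],[0,0,0]],[1,[2,-30,-8],[0,0,0]],[1,[3,-42,-8],[0,0,0]],[1,[3,-52,-8],[0,0,0]]]'

```text
clock: 8.15
tool_pos: [0.4886, 0.0249, 0.013]
orientation: [-179.7, -49.9, -86.5]
force: [0.1, -0.1, -0.5]
opening: 0.0003
gripper_force: 0.0
```

```bash
python3 - <<'E'
from h import *
o=ctrl.get_obs();print(o["tool_pos"],o["force"])
a=ctrl.snapshot("side");b=ctrl.snapshot("top")
cv2.imwrite("pics/g.png",np.hstack([cv2.resize(a[150:230,200:300],(400,320),interpolation=2),cv2.resize(b[160:240,190:290],(400,320),interpolation=2)])[:,:,::-1])
E
```

```text
[0.48860449 0.02492883 0.0129813 ] [ 0.11842043 -0.05616664 -0.5116469 ]
```

View pics/g.png

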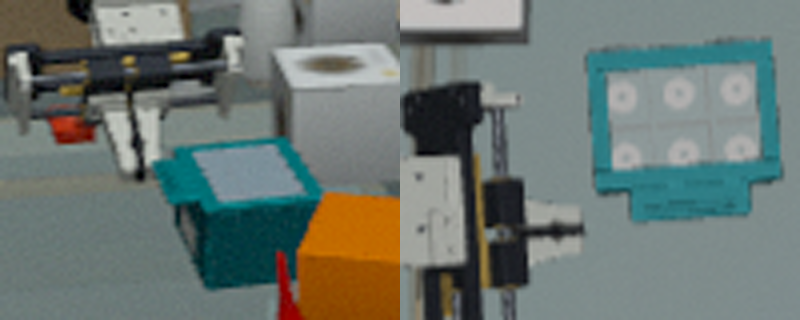

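The side and top views show the tip in front of and below lid level. The tip is at right-hand (585,228), and its far edge overlaps the lip depth by about 10 mm. Now I slide under the lip.

>>> step_arm --rows '[[1,[1,-10,0],[0,0,0]],[1,[2,-20,0],[0,0,0]],[1,[3,-30,0],[0,0,0]],[1,[4,-38,0],[0,0,0]],[1,[4,-44,0],[0,0,0]]]'

```text
clock: 8.67
tool_pos: [0.4917, -0.0199, 0.0117]
orientation: [-179.9, -50.0, -86.4]
force: [0.2, 1.0, -0.1]
opening: 0.0004
gripper_force: 0.0
```

>>> step_arm --rows '[[1,[0,0,4],[0,0,0]],[1,[0,0,8],[0,0,0]],[1,[0,0,12],[0,0,0]],[1,[0,0,16],[0,0,0]],[1,[0,0,20],[0,0,0]]]'

```text
clock: 9.08
tool_pos: [0.4922, -0.0179, 0.0321]
orientation: [-179.9, -49.9, -86.4]
force: [1.2, -0.2, -1.2]
opening: 0.0006
gripper_force: 0.4
```

```bash
cat >>h.py <<'E'
def lip():
    o=ctrl.get_obs();print("tcp",np.round(o["tool_pos"],4),"F",np.round(o["force"],1))
    p=ctrl.snapshot("top");m=masks(p)["teal"][150:230,215:300]
    c=cv2.findContours(m,0,2)[0];c=max(c,key=cv2.contourArea);print("teal bbox",cv2.boundingRect(c),cv2.countNonZero(m))
    p=ctrl.snapshot("side");m=masks(p)["teal"][120:230,215:300]
    c=cv2.findContours(m,0,2)[0];c=max(c,key=cv2.contourArea);print("side bbox",cv2.boundingRect(c),cv2.countNonZero(m))
E
python3 -c "
from h import *
lip()"
```

```text
tcp [ 0.4922 -0.0179  0.0321] F [ 1.2 -0.2 -1.2]
teal bbox (22, 20, 49, 45) 873
side bbox (23, 64, 43, 38) 691
```

The force reads about 1 N downward, so the lid is on the finger. I'll follow the arc.

>>> step_arm --rows '[[1,[2,0,10],[0,0,0]],[1,[4,0,20],[0,0,0]],[1,[8,0.5,30],[0,0,0]],[1,[12,1,39],[0,0,0]],[1,[18,1,48],[0,0,0]]]'

```text
clock: 9.6
tool_pos: [0.5103, -0.0174, 0.0809]
orientation: [-179.9, -49.9, -86.4]
force: [0.5, 1.6, -0.2]
opening: 0.0003
gripper_force: 1.0
```

```bash
python3 -c "
from h import *
lip()"
```

```text
tcp [ 0.5103 -0.0174  0.0809] F [ 0.5  1.6 -0.2]
teal bbox (22, 20, 50, 37) 799
side bbox (30, 72, 34, 30) 623
```

>>> step_arm --rows '[[1,[6,0.5,8],[0,0,0]],[1,[13,1,16],[0,0,0]],[1,[21,1.5,23],[0,0,0]],[1,[30,2,29],[0,0,0]],[1,[39,2.5,34],[0,0,0]]]'

```text
clock: 10.12
tool_pos: [0.5499, -0.0152, 0.1145]
orientation: [-179.9, -50.0, -86.4]
force: [0.5, 0.3, -1.8]
opening: 0.0005
gripper_force: 0.3
```

```bash
python3 -c "
from h import *
lip()"
```

```text
tcp [ 0.5499 -0.0152  0.1145] F [ 0.5  0.3 -1.8]
teal bbox (22, 20, 50, 38) 890
side bbox (29, 68, 35, 35) 673
```

```bash
cat >>h.py <<'E'
def prof():
    o=ctrl.get_obs();print("tcp",np.round(o["tool_pos"],4),"F",np.round(o["force"],1))
    m=masks(ctrl.snapshot("top"))["teal"];print("teal per row 140..214, cols 256-280:",(m[140:214,256:280]>0).sum(1).tolist())
    c=ctrl.camera_model("top");K,R,t=[np.array(c[k]) for k in("intrinsics","R","t")]
    for th in(0,.8,1.0,1.2,1.4,1.6,1.9,2.27):
        P=np.array([.608-.114*np.cos(th),-.03,.06+.114*np.sin(th)]);q=K@(R@P+t);print(th,"lip row",round(q[1]/q[2],1),end="; ")
E
python3 - <<'E'
from h import *
prof()
b=cv2.imread("pics/top0.png")[:,:,::-1];m=masks(b)["teal"];print("\nstart",(m[140:214,256:280]>0).sum(1).tolist())
E
```

```text
tcp [ 0.5505 -0.0149  0.1143] F [ 0.   0.4 -0.1]
teal per row 140..214, cols 256-280: [0, 0, 0, 0, 0, 0, 0, 0, 0, 0, 0, 0, 0, 0, 0, 0, 0, 0, 0, 0, 0, 0, 0, 0, 0, 0, 0, 0, 0, 0, 10, 11, 0, 0, 0, 0, 0, 0, 4, 18, 22, 16, 23, 24, 17, 12, 14, 19, 24, 24, 22, 23, 23, 20, 14, 10, 6, 5, 5, 7, 8, 11, 18, 23, 22, 23, 4, 0, 0, 0, 0, 0, 0, 0]
0 lip row 213.9; 0.8 lip row 199.2; 1.0 lip row 191.5; 1.2 lip row 182.8; 1.4 lip row 173.5; 1.6 lip row 164.1; 1.9 lip row 150.7; 2.27 lip row 137.6; 
start [0, 0, 0, 0, 0, 0, 0, 0, 0, 0, 0, 0, 0, 0, 0, 0, 0, 0, 0, 0, 0, 0, 0, 0, 0, 0, 0, 0, 0, 0, 0, 16, 24, 24, 24, 17, 2, 1, 1, 1, 0, 0, 0, 0, 0, 0, 0, 0, 0, 0, 0, 0, 0, 0, 0, 0, 0, 0, 0, 0, 1, 15, 24, 24, 24, 23, 21, 21, 21, 21, 22, 22, 22, 20]
```

The lid's front edge is at row ~179, so θ≈1.25 and the lid is riding on the finger. Continuing past upright.

>>> step_arm --rows '[[1,[9,0.5,4],[0,0,0]],[1,[19,1,7],[0,0,0]],[1,[28,2,9],[0,0,0]],[1,[36,2.5,10],[0,0,0]],[1,[43,3,10],[0,0,0]]]'

```text
clock: 10.68
tool_pos: [0.593, -0.012, 0.1238]
orientation: [-179.9, -49.9, -86.4]
force: [0.1, -0.1, -0.5]
opening: 0.0004
gripper_force: 0.1
```

```bash
python3 -c "
from h import *
prof()"
```

```text
tcp [ 0.593  -0.012   0.1238] F [ 0.1 -0.1 -0.5]
teal per row 140..214, cols 256-280: [0, 0, 0, 0, 0, 0, 0, 0, 0, 0, 0, 0, 0, 0, 0, 0, 0, 0, 0, 0, 0, 0, 8, 23, 19, 1, 0, 0, 0, 4, 10, 5, 2, 12, 4, 13, 22, 23, 19, 12, 8, 6, 5, 5, 8, 10, 14, 20, 24, 24, 22, 23, 23, 20, 14, 10, 7, 6, 5, 7, 8, 12, 18, 23, 22, 22, 4, 0, 0, 0, 0, 0, 0, 0]
0 lip row 213.9; 0.8 lip row 199.2; 1.0 lip row 191.5; 1.2 lip row 182.8; 1.4 lip row 173.5; 1.6 lip row 164.1; 1.9 lip row 150.7; 2.27 lip row 137.6;
```

>>> step_arm --rows '[[1,[6,0,0],[0,0,0]],[1,[12,0.5,0],[0,0,0]],[1,[18,1,0],[0,0,0]],[1,[24,1.5,0],[0,0,0]],[1,[30,2,0],[0,0,0]]]'

```text
clock: 11.15
tool_pos: [0.6225, -0.0101, 0.1237]
orientation: [-179.9, -50.0, -86.4]
force: [1.0, -0.4, 0.6]
opening: 0.0003
gripper_force: 0.0
```

```bash
python3 -c "
from h import *
prof()"
```

```text
tcp [ 0.6225 -0.0101  0.1237] F [ 1.  -0.4  0.6]
teal per row 140..214, cols 256-280: [5, 19, 19, 19, 19, 19, 24, 24, 24, 24, 17, 3, 1, 1, 1, 1, 1, 1, 1, 1, 1, 1, 1, 1, 1, 1, 1, 2, 14, 23, 13, 7, 2, 12, 3, 13, 22, 23, 19, 12, 8, 6, 6, 6, 8, 10, 14, 19, 24, 24, 23, 22, 23, 20, 13, 10, 6, 6, 5, 7, 8, 12, 18, 23, 22, 22, 4, 0, 0, 0, 0, 0, 0, 0]
0 lip row 213.9; 0.8 lip row 199.2; 1.0 lip row 191.5; 1.2 lip row 182.8; 1.4 lip row 173.5; 1.6 lip row 164.1; 1.9 lip row 150.7; 2.27 lip row 137.6;
```

The lid has fallen open, with its lip at row ~140. I'll retreat straight back and up, then check.

>>> step_arm --rows '[[1,[-20,0,5],[0,0,0]],[1,[-40,0,20],[0,0,0]],[1,[-60,0,50],[0,0,0]],[1,[-75,0,85],[0,0,0]],[1,[-90,0,120],[0,0,0]]]'

```text
clock: 11.62
tool_pos: [0.5307, -0.0104, 0.2447]
orientation: [179.9, -50.0, -86.3]
force: [0.5, 0.9, 0.8]
opening: 0.0005
gripper_force: 0.0
```

>>> step_arm --rows '[[1,[0,20,0],[0,0,0]],[1,[0,40,0],[0,0,0]],[1,[0,60,0],[0,0,0]],[1,[0,60,0],[0,0,0]],[1,[0,60,0],[0,0,0]]]'

```text
clock: 12.03
tool_pos: [0.5321, 0.0508, 0.2435]
orientation: [-179.9, -49.9, -86.3]
force: [-0.2, -0.7, -0.2]
opening: 0.0007
gripper_force: 0.0
```

```bash
python3 - <<'E'
from h import *
prof()
a=cv2.imread("pics/top0.png")[:,:,::-1];b=ctrl.snapshot("top")
d=(cv2.absdiff(a,b).max(2)>60).astype(np.uint8);d=cv2.morphologyEx(d,cv2.MORPH_OPEN,np.ones((3,3)))
print("\nchanged",[cv2.boundingRect(c) for c in cv2.findContours(d,0,2)[0]])
h=cv2.cvtColor(b,cv2.COLOR_RGB2HSV);w=cv2.inRange(h,(0,0,185),(180,25,255))
for c in cv2.findContours(w[100:180,160:260].copy(),0,2)[0]:
    if cv2.contourArea(c)>300:
        x,y,W,H=cv2.boundingRect(c);print("white",x+160,y+100,W,H,ray("top",[(x+160,y+100),(x+W+160,y+H+100)],.09).round(3).tolist())
E
```

```text
tcp [0.5321 0.0508 0.2435] F [-0.2 -0.7 -0.2]
teal per row 140..214, cols 256-280: [18, 18, 18, 20, 24, 24, 24, 24, 13, 1, 1, 1, 1, 1, 1, 1, 1, 1, 1, 1, 1, 1, 1, 1, 1, 1, 2, 4, 18, 23, 13, 7, 3, 14, 3, 13, 22, 23, 19, 12, 8, 6, 6, 5, 8, 10, 14, 19, 24, 24, 21, 21, 23, 20, 13, 10, 6, 6, 5, 7, 8, 11, 18, 23, 21, 22, 4, 0, 0, 0, 0, 0, 0, 0]
0 lip row 213.9; 0.8 lip row 199.2; 1.0 lip row 191.5; 1.2 lip row 182.8; 1.4 lip row 173.5; 1.6 lip row 164.1; 1.9 lip row 150.7; 2.27 lip row 137.6; 
changed [(218, 350, 22, 17), (0, 281, 83, 103), (0, 260, 6, 26), (0, 253, 4, 4), (0, 238, 2, 3), (77, 211, 6, 14), (248, 206, 30, 9), (206, 194, 15, 4), (281, 193, 3, 6), (242, 174, 41, 28), (68, 174, 8, 50), (276, 173, 6, 6), (76, 171, 82, 52), (40, 169, 6, 10), (8, 169, 57, 118), (204, 168, 11, 3), (199, 168, 4, 3), (0, 168, 13, 67), (250, 167, 8, 5), (241, 167, 8, 5), (250, 151, 5, 6), (163, 147, 39, 98), (233, 129, 50, 41), (183, 129, 37, 38)]
white 183 130 37 37 [[0.714, 0.18, 0.09], [0.616, 0.083, 0.09]]
```

```bash
python3 -c "
from plant import ctrl
print(ctrl.close_job())"
```

```text
the job is handed in; nothing more can be done
None
```

The white carton was pushed clear to the left of the box (about 40 mm) and the teal lid now rests fully open by itself; nothing else appeared to move, and the job was handed in at about 12 s.

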